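Weigh out antenna ballast on the spring scale

TASK

Make up the ballast for the antenna line: take the steel rings from the table and thread them, one at a time, over the spindle of the spring scale so that each lies flat on the pan or on the ring below, until the pan's pointer comes to rest between the two prongs of the clip on the gauge post. The spindle stands a little off the middle of the pan, so feel for it; lower every ring gently until the pan carries it instead of dropping it, and never push the pan down near its stop. Leave the spare rings lying flat on the table, and do not disturb the microphone, screwdriver and mug.

Things in the scene. Friction and masses are not known exactly. Their poses are not given: they have to be found in the camera images.
- scale: spring scale, fixed to the table: grey housing 130 x 130 x 45 mm with a sprung round pan above it; origin at the centre of the housing's underside, z up; on its +x side stands a slotted aluminium gauge post (x 68 to 77 mm, y -22 to 22 mm, 130 mm high)
- pan (a joint): how far the pan has sunk, in m: 0 empty, 0.060 at its stop (count 0.055 as too far). The spring gives 230 N/m, so one ring sinks it by 10 to 13 mm, and a push of 1 N by about 4 mm; it settles within half a second, slowly enough to be followed
- pan_top (a point): middle of the pan's flat top (disc 96 mm across, no rim), 125 mm above the table when empty; sinks with the pan. On it stands an upright steel spindle, 15 mm in diameter, 62 mm high, flat top chamfered over 2.5 mm to 12 mm. Its axis is 5.5 mm off this point, in a level direction that differs each time and is not measured; side forces under 25 N do not shift it
- pointer (a point): tip of the dark steel pointer, a 4 mm thick bar that is fixed to the pan and comes out through the slot of the gauge post; it sinks with the pan
- clip: dark steel target clip fixed on the outer face of the gauge post, set at a different height each time; origin midway between its two level prongs, whose facing edges lie 7.5 mm above and 7.5 mm below the origin. The weight is right when the pointer's tip rests between these edges; the empty pan's pointer is above the clip, and two or three rings are needed
- ring0: plain steel ballast ring: 56 mm outside diameter, 18 mm hole, 16 mm thick, about 270 g (each a little different, 10 % either way), lying flat on the table at the start; origin at the centre of its underside, z up its axis
- ring1: plain steel ballast ring: 56 mm outside diameter, 18 mm hole, 16 mm thick, about 270 g (each a little different, 10 % either way), lying flat on the table at the start; origin at the centre of its underside, z up its axis
- ring2: plain steel ballast ring: 56 mm outside diameter, 18 mm hole, 16 mm thick, about 270 g (each a little different, 10 % either way), lying flat on the table at the start; origin at the centre of its underside, z up its axis
- ring3: plain steel ballast ring: 56 mm outside diameter, 18 mm hole, 16 mm thick, about 270 g (each a little different, 10 % either way), lying flat on the table at the start; origin at the centre of its underside, z up its axis
- mic: black hand microphone 55 x 75 x 26 mm lying on the table, leave alone; origin at the centre of its underside
- driver: screwdriver 180 mm long with an orange handle lying on the table, leave alone; origin at its underside
- mug: white mug 80 mm across, 90 mm high, leave alone; origin at the centre of its underside
Things that resemble listed ones, but are neither listed nor needed, are in the scene too. Of the things shaped like the scale, the grey one is meant.

How it is judged:
By the outcome, as a careful person would: the job done as asked, in the order asked, and still so for the second after the job is handed in, with the robot touching nothing.
It also fails if it takes over 72 s, if anything falls off the work surface, if the arm or the gripper's body presses on something with over 40 N, if the wrist force passes 120 N, or if a joint passes its speed limit or range.

ROBOT

A 6-joint arm with a two-finger parallel gripper is mounted at the origin on the work surface. World frame = base frame: x ahead of the robot, y to its left, z up, the work surface at z = 0. Lengths are in m, angles in degrees, forces in N, time in s.
With the tool pointing down it reaches from about 0.425 to 0.95 m from the base axis. Payload 3.5 kg.
Tool frame: the origin (TCP) lies at the centre of the arm's flange, where the gripper is bolted on; the fingertips stand 173 mm ahead of it and the grasp point (between the pads) lies 155 mm ahead of it (env.pinch_z is the distance from the TCP to the grasp point, in m); z points along the fingers, y is the line along which they close (so a half turn about z gives the same grasp; the last joint's range is limited). The gripper opens to 85 mm and grips with 20 to 120 N. Pads are 22 mm wide; open, the fingers measure 114 mm over their backs; the gripper's body (76 mm by 85 mm) begins 54 mm behind the grasp point. The pads swing forward as they close: fully open they stand 13 mm farther back than shut.
Start: joints at [64.229, 16.404, 90.338, -0, 73.258, -8.594], TCP at [0.199, 0.645, 0.405] pointing down, gripper open.
Joint ranges: [-158.93, 158.93], [-51.34, 127.21], [12.03, 142.37], [-87.48, 267.48], [13.55, 161.25], [-162.69, 162.69]. Speed limits (degrees/s): [159.86, 159.86, 180, 180, 180, 180].

INTERFACE

Orientations are given as a 3x3 rotation matrix whose columns are the frame's x, y, z axes.
In Python, from cell import env gives the robot as it stands. The module is installed in compiled form; this text tells all that it offers.
- The arm moves only by the tool servo_tool, never from a script. Its argument "series" is a list of rows, each a list of 7 numbers: the finger opening in cm, from 0 to 8.54, then the shift along the tool's x, y, z in cm, then the turn, a rotation vector about the tool's x, y, z in rad. In form: [[jaw, tx, ty, tz, rx, ry, rz], ...]. A call has 1 to 10 rows; each row is the pose to reach, as a shift and turn from the pose commanded when the call began, along the tool's axes at that moment; what a row does not reach only later rows make up. A row lasts 1/10 s, in which the tool goes at most 50 mm and 8.59 degrees, less where a joint would pass 70% of its speed; a pose out of reach is approached as far as the arm can. A call with a gripper value outside its range is refused whole. The fingers move at their own pace and stop on an object; "squeeze" is the grip in N (left out, the last holds). Time passes only in rows, so rows that repeat a pose let the fingers close. It gives the time, the measured TCP pose, the force, the opening and the grip force at its end, in the units of the state.
- env.sense(): the state, without advancing time (a new reading comes with each control period).
- env.snapshot(name): name is "scene" or "top" or "wrist"; returns a dict with "frame" (400x640x3 uint8, red, green, blue), "vfov" (degrees; the focal length in pixels is half the picture's height over the tangent of half this angle, whatever the lens; pixels are square), "cx", "cy" (the principal point, pixels), "rvec" (rotation vector, rad) and "tvec" (3), from world to camera coordinates, as OpenCV has them. Camera axes: x right, y down, z forward; pixel columns grow to the right and rows downward; lengths in m; the calibration is good to about 2 mm. A picture is of the moment at which its call begins. There is no depth.
- env.close_job(): hands the job in; it is judged then, once.
The state is a dict: "time_s": time; "joint_positions": joint angles; "joint_velocities": joint speeds; "effort": joint torques, N m; "tcp_pos": TCP position; "tcp_rot": TCP orientation; "ft_force": force on the tool from outside, world axes, zero at the start; "wrist_torque": the same for the moment, N m; "gripper_width": opening from 0.0 (shut) to 1.0 (fully open); "grasp_force": force on a finger pad.
Only numpy, scipy, OpenCV 4.12 (cv2) and the standard library are available. Lean on these libraries where they do the work, as an engineer would, in place of code of your own. Each camera call takes 0.05 s, during which the arm holds its last target. There are 200 camera calls.

## Working session

There is one attempt and no reset: what is moved stays moved. The work goes in short steps, Python scripts to look and compute and a tool call to move; the robot and the scene stay as the last step left them, time stands still between calls to the robot, and variables do not carry over. Pictures are saved under pics/ and viewed, at most 10 in all, crops included, and the job is handed in when it is done.

Besides the shell and the picture viewer there is one more tool, called after "Emit:" by a JSON object that holds its "op" and its "data". servo_tool: Moves the arm, as the interface text tells. Its arguments: {"type":"object","properties":{"series":{"type":"array"},"squeeze":{"type":"number"}},"required":["series"]}

```bash
mkdir -p pics; cat > h.py <<'E'
import numpy as np, cv2
from cell import env
def snap(n,f):
    s=env.snapshot(n); cv2.imwrite('pics/%s.png'%f,s['frame'][:,:,::-1]); np.save('pics/%s.npy'%f,s,allow_pickle=True); return s
def load(f): return np.load('pics/%s.npy'%f,allow_pickle=True).item()
def K(s):
    f=200/np.tan(np.radians(s['vfov'])/2); return np.array([[f,0,s['cx']],[0,f,s['cy']],[0,0,1.]])
def px2w(s,u,v,z):
    R=cv2.Rodrigues(np.array(s['rvec'],float))[0]; t=np.array(s['tvec'],float).ravel()
    d=R.T@np.linalg.inv(K(s))@[u,v,1]; c=-R.T@t
    return c+d*(z-c[2])/d[2]
def w2px(s,p):
    return cv2.projectPoints(np.array(p,float).reshape(-1,1,3),np.array(s['rvec'],float),np.array(s['tvec'],float),K(s),None)[0].reshape(-1,2)
E
python3 - <<'E'
from h import *
a=snap('scene','s0');b=snap('top','t0');c=snap('wrist','w0')
for s in(a,b,c): print(s['vfov'],s['rvec'],s['tvec'])
im=np.vstack([a['frame'],b['frame']])[:,:,::-1]
cv2.imwrite('pics/both.png',cv2.resize(im,(480,600),interpolation=cv2.INTER_AREA))
print(env.sense())
E
```

```text
53.191848750456366 [ 2.30448391  1.11981142 -0.33945446] [-0.3007233  -0.28551325  1.40606207]
56.2269529332117 [ 2.17328354 -2.153201    0.11941235] [-0.03220651  0.48897005  1.31822123]
60.81168207837744 [-2.33086569 -1.71981222 -0.24875138] [-0.67419048 -0.03798287  0.37928755]
{'time_s': 0.15, 'joint_positions': array([ 6.42307283e+01,  1.64433234e+01,  9.04043194e+01, -3.61965233e-04,
        7.32585061e+01, -8.59402563e+00]), 'joint_velocities': array([-0.01069522, -0.00169469, -0.24194343, -0.01544115, -0.02055635,
       -0.00451194]), 'effort': array([ 9.66940061e-04, -4.06603539e+01, -2.93141395e+01, -1.78203927e-04,
        3.95115145e-03, -9.95349723e-06]), 'tcp_pos': array([0.19920528, 0.64472785, 0.40363932]), 'tcp_rot': array([[-9.55406461e-01,  2.95292829e-01, -7.99987355e-04],
       [ 2.95293788e-01,  9.55405038e-01, -1.67103624e-03],
       [ 2.70866931e-04, -1.83275011e-03, -9.99998284e-01]]), 'ft_force': array([ 0.01384966, -0.4060351 ,  0.00222092]), 'wrist_torque': array([0.00578417, 0.04521448, 0.06079185]), 'grasp_force': 0.0, 'gripper_width': 1.0000593451792885}
```

View pics/t0.png

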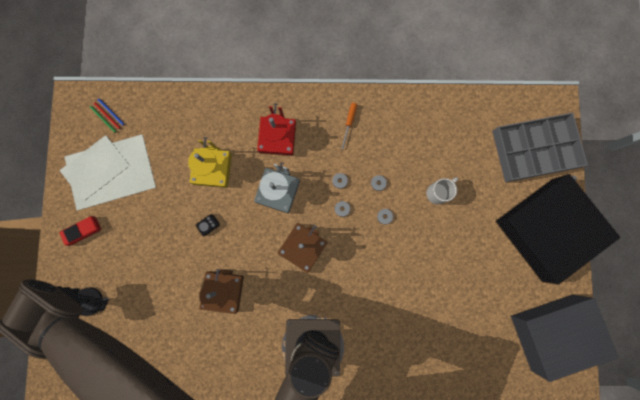

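View pics/s0.png

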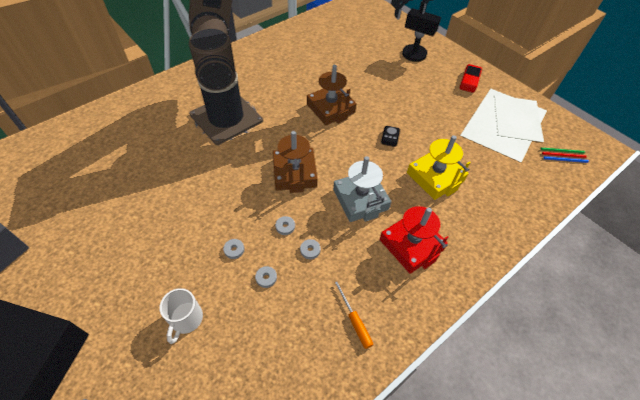

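The top view shows the grey scale at (276,188). Its lookalikes are red (277,133), yellow (209,166), brown (303,247) and dark brown (221,291). The rings are at (340,181), (379,183), (342,209) and (386,216). I choose the grey scale and check it in a crop.

```bash
python3 - <<'E'
from h import *
a=load('s0');b=load('t0')
A=cv2.resize(a['frame'][145:225,320:400],(400,400),interpolation=cv2.INTER_CUBIC)
B=cv2.resize(b['frame'][155:235,250:330],(400,400),interpolation=cv2.INTER_CUBIC)
C=cv2.resize(b['frame'][160:230,325:400],(375,200),interpolation=cv2.INTER_CUBIC)[:, :]
C=cv2.resize(b['frame'][165:230,325:400],(230,200),interpolation=cv2.INTER_CUBIC)
D=cv2.resize(a['frame'][210:290,220:325],(262,200),interpolation=cv2.INTER_CUBIC)
cv=np.zeros((600,800,3),np.uint8);cv[:400,:400]=A;cv[:400,400:]=B;cv[400:,:230]=C;cv[400:,400:662]=D
cv2.imwrite('pics/crop0.png',cv[:,:,::-1])
for u,v in[(340,181),(379,183),(342,209),(386,216)]: print(px2w(b,u,v,.016))
for u,v in[(285,224),(310,247),(233,247),(266,275)]: print(px2w(a,u,v,.016))
print('pan',px2w(b,274,186,.125),px2w(a,365,175,.125))
E
```

```text
[ 0.58831117 -0.09358062  0.016     ]
[ 0.58221046 -0.23598467  0.016     ]
[ 0.48548617 -0.10122549  0.016     ]
[ 0.46150406 -0.26035048  0.016     ]
[ 0.4919006  -0.10095205  0.016     ]
[ 0.59360372 -0.09062052  0.016     ]
[ 0.463938  -0.2565326  0.016    ]
[ 0.58749295 -0.23263412  0.016     ]
pan [0.54914468 0.13279498 0.125     ] [0.55652527 0.13093599 0.125     ]
```

View pics/crop0.png

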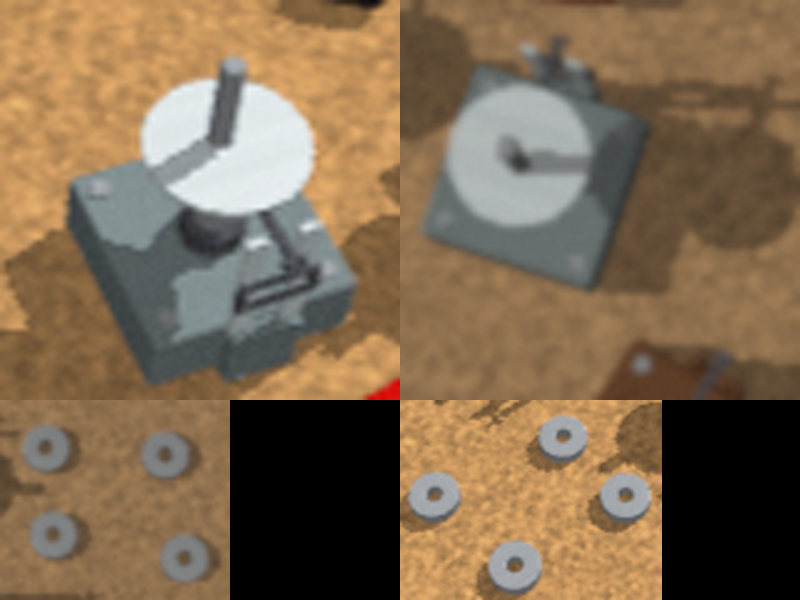

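The crop confirms the grey scale: pan centre at top (274,186), spindle tip at top (271.4,183.6) and scene (366.4,157.8), with the clip on the +x post.

```bash
python3 - <<'E'
from h import *
a=load('s0');b=load('t0');c=load('w0')
st=env.sense();R=st['tcp_rot'];t=st['tcp_pos']
Rc=cv2.Rodrigues(c['rvec'])[0]; C=-Rc.T@c['tvec'].ravel()
print('cam in tool',R.T@(C-t)); print('axes',(R.T@Rc.T).round(3))
cs=[px2w(b,250+u/5,155+v/5,.045) for u,v in[(75,70),(248,122),(192,290),(25,235)]]
for p in cs: print(p)
print('centre',np.mean(cs,0))
print('spindle',px2w(b,271.4,183.6,.187),px2w(a,366.4,157.8,.187))
p=np.array([.553,.131,0]); print('shift to scale, tool cm',100*R.T@(p-t))
E
```

```text
cam in tool [0.07200434 0.00018937 0.03069291]
axes [[ 0.    -0.958 -0.286]
 [ 1.     0.    -0.   ]
 [ 0.    -0.286  0.958]]
[0.62416695 0.17707167 0.045     ]
[0.58743579 0.05230277 0.045     ]
[0.46634203 0.09004262 0.045     ]
[0.50450315 0.20947692 0.045     ]
centre [0.54561198 0.1322235  0.045     ]
spindle [0.54631968 0.13311206 0.187     ] [0.54767728 0.13382059 0.187     ]
shift to scale, tool cm [-48.98277389 -38.56053664  40.42140571]
```

Emit:
{"op": "servo_tool", "data": {"series": [[8.54, -48.3, -38.5, 0, 0, 0, 0], [8.54, -48.3, -38.5, 0, 0, 0, 0], [8.54, -48.3, -38.5, 0, 0, 0, 0], [8.54, -48.3, -38.5, 0, 0, 0, 0], [8.54, -48.3, -38.5, 0, 0, 0, 0], [8.54, -48.3, -38.5, 0, 0, 0, 0], [8.54, -48.3, -38.5, 0, 0, 0, 0], [8.54, -48.3, -38.5, 0, 0, 0, 0], [8.54, -48.3, -38.5, 0, 0, 0, 0], [8.54, -48.3, -38.5, 0, 0, 0, 0]]}}

```text
time_s: 1.15
tcp_pos: [0.4814, 0.2298, 0.4046]
tcp_rot: [[-0.955, 0.295, -0.0], [0.295, 0.955, 0.0], [0.0, 0.0, -1.0]]
ft_force: [0.2, 0.2, -0.3]
gripper_width: 0.999
grasp_force: 0.0
```

Emit:
{"op": "servo_tool", "data": {"series": [[8.54, -9.2, -7.3, 0, 0, 0, 0], [8.54, -9.2, -7.3, 0, 0, 0, 0], [8.54, -9.2, -7.3, 0, 0, 0, 0], [8.54, -9.2, -7.3, 0, 0, 0, 0], [8.54, -9.2, -7.3, 0, 0, 0, 0]]}}

```text
time_s: 1.65
tcp_pos: [0.5468, 0.1351, 0.4042]
tcp_rot: [[-0.955, 0.296, -0.001], [0.296, 0.955, 0.001], [0.002, 0.0, -1.0]]
ft_force: [-0.3, 0.2, 0.1]
gripper_width: 0.996
grasp_force: 0.0
```

```bash
python3 - <<'E'
from h import *
c=snap('wrist','w1');s=snap('scene','s1')
st=env.sense();np.save('pics/w1st.npy',np.r_[st['tcp_pos'],st['tcp_rot'].ravel()]);print(st['tcp_pos'],st['ft_force'])
im=c['frame'];A=s['frame'][145:225,320:400]
cv=np.zeros((600,640,3),np.uint8);cv[:400]=im
cv2.imwrite('pics/w1v.png',im[:,:,::-1])
print(w2px(c,[[.547,.1335,.187]]))
E
```

```text
[0.54638253 0.13602556 0.40447227] [-0.12668171  0.53963534  0.08983564]
[[313.48222554 226.06981364]]
```

View pics/w1v.png

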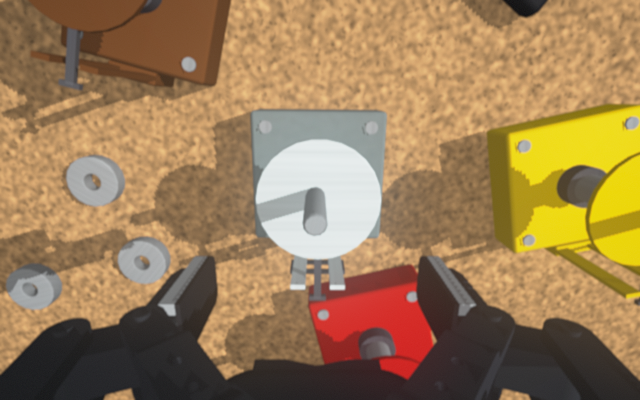

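The wrist view shows the grey scale square to the tool: spindle top at (315,226), pan centre at (319,200), and ring holes at (94,181), (143,261) and (31,288).

```bash
python3 - <<'E'
from h import *
c=load('w1');st=np.load('pics/w1st.npy');R=st[3:].reshape(3,3)
R0=np.array([[-.955,.295,0],[.295,.955,0],[0,0,-1]])
print('spindle',px2w(c,315,226,.187),'pan',px2w(c,319,200,.125))
g=cv2.cvtColor(c['frame'],cv2.COLOR_RGB2GRAY)
Rc=cv2.Rodrigues(c['rvec'])[0];C=-Rc.T@c['tvec'].ravel();print('cam',C,'tcp from cam',C-R0@[.0720,.0002,.0307])
for u,v in[(93,181),(143,261),(31,288)]:
    p=px2w(c,u,v,.016);print('ring',p,'tool cm from tcp',100*R0.T@(p-[.547,.1345,.404]))
A=cv2.resize(c['frame'][150:310,250:390],(560,600),interpolation=cv2.INTER_CUBIC)
cv2.imwrite('pics/w1c.png',A[:,:,::-1])
E
```

```text
spindle [0.54722137 0.13436308 0.187     ] pan [0.55081659 0.13618776 0.125     ]
cam [0.47804718 0.15662968 0.37385505] tcp from cam [0.54674818 0.13519868 0.40455505]
ring [ 0.4900879  -0.09945964  0.016     ] tool cm from tcp [ -1.46670339 -24.02205273  38.8       ]
ring [ 0.5929991  -0.08929368  0.016     ] tool cm from tcp [-10.99482766 -20.0153227   38.8       ]
ring [ 0.58595862 -0.23177768  0.016     ] tool cm from tcp [-14.52574007 -33.83023885  38.8       ]
```

View pics/w1c.png

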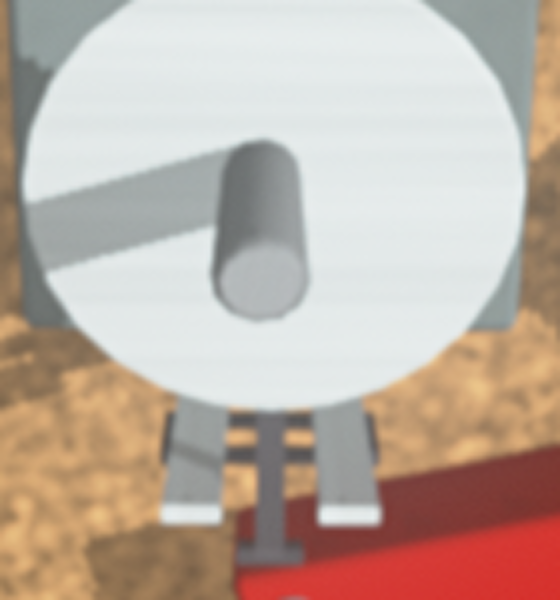

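Emit:
{"op": "servo_tool", "data": {"series": [[8.54, -2.4, -4.3, 0, 0, 0, 0], [8.54, -4.8, -8.6, 0, 0, 0, 0], [8.54, -6.8, -12.4, 2.0, 0, 0, 0], [8.54, -8.7, -15.8, 5.0, 0, 0, 0], [8.54, -10.3, -18.8, 8.5, 0, 0, 0], [8.54, -11.0, -20.1, 10.5, 0, 0, 0], [8.54, -11.0, -20.1, 10.5, 0, 0, 0], [8.54, -11.0, -20.1, 10.5, 0, 0, 0]]}}

```text
time_s: 2.55
tcp_pos: [0.5929, -0.0884, 0.3]
tcp_rot: [[-0.956, 0.294, -0.0], [0.294, 0.956, 0.001], [0.001, 0.001, -1.0]]
ft_force: [-1.2, -0.0, -0.1]
gripper_width: 1.0
grasp_force: 0.0
```

```bash
python3 - <<'E'
from h import *
c=snap('wrist','w2');st=env.sense();print(st['tcp_pos'])
print(w2px(c,[[.593,-.0893,.016]]))
# ring: bright grey blob near prediction
im=c['frame'].astype(int);m=((im.max(2)-im.min(2)<25)&(im.min(2)>95)).astype(np.uint8)
n,l,s,ce=cv2.connectedComponentsWithStats(m)
for i in range(1,n):
    if s[i,4]>1500: print(s[i],ce[i],px2w(c,*ce[i],.016))
cv2.imwrite('pics/w2c.png',c['frame'][:,:,::-1])
Rc=cv2.Rodrigues(c['rvec'])[0];C=-Rc.T@c['tvec'].ravel()
R0=np.array([[-.955,.295,0],[.295,.955,0],[0,0,-1]]);print('tcp from cam',C-R0@[.0720,.0002,.0307])
E
```

```text
[ 0.59322903 -0.08816371  0.30116433]
[[314.85584438 194.07232819]]
[ 550    0   90   42 2229] [589.13548677  14.3073127 ] [0.5275041  0.12304629 0.016     ]
[ 215   21   81   84 4819] [254.76447396  62.44905582] [ 0.48999194 -0.10109098  0.016     ]
[   0   53   89   81 5464] [42.14366764 92.886347  ] [ 0.46455353 -0.25239428  0.016     ]
[ 529   76  111   71 5561] [594.89624168 116.62272972] [0.59695979 0.12199893 0.016     ]
[ 276  160   72   70 3562] [311.40482875 194.46603032] [ 0.59251683 -0.0919458   0.016     ]
[ 106  202   75   68 3702] [142.35224203 234.82712048] [ 0.58476355 -0.23151917  0.016     ]
tcp from cam [ 0.59280671 -0.08837046  0.30021394]
```

View pics/w2c.png

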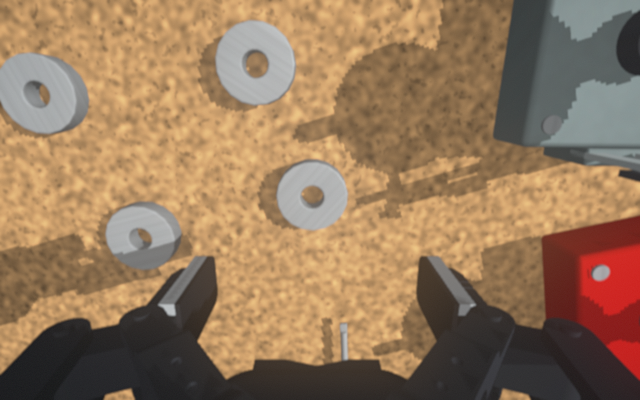

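Ring A's hole is at (313,195), 2.8 mm off the tool centre along tool -y. I descend and grip.

Emit:
{"op": "servo_tool", "data": {"series": [[8.54, -0.05, -0.28, 4.5, 0, 0, 0], [8.54, -0.05, -0.28, 9.0, 0, 0, 0], [8.54, -0.05, -0.28, 11.8, 0, 0, 0], [8.54, -0.05, -0.28, 12.4, 0, 0, 0], [5.0, -0.05, -0.28, 12.4, 0, 0, 0], [5.0, -0.05, -0.28, 12.4, 0, 0, 0], [5.0, -0.05, -0.28, 12.4, 0, 0, 0], [5.0, -0.05, -0.28, 12.4, 0, 0, 0]], "squeeze": 40}}

```text
time_s: 3.4
tcp_pos: [0.5941, -0.0927, 0.1795]
tcp_rot: [[-0.955, 0.295, 0.005], [0.295, 0.955, -0.001], [-0.006, 0.0, -1.0]]
ft_force: [-0.9, 2.1, 7.1]
gripper_width: 0.622
grasp_force: 42.0
```

Emit:
{"op": "servo_tool", "data": {"series": [[5.0, 0, 0, -1.5, 0, 0, 0], [5.0, 0, 0, -6, 0, 0, 0], [5.0, 0, 0, -11, 0, 0, 0], [5.0, 0, 0, -16, 0, 0, 0], [5.0, 0, 0, -20, 0, 0, 0], [5.0, 0, 0, -21.5, 0, 0, 0], [5.0, 0, 0, -21.5, 0, 0, 0]]}}

```text
time_s: 4.1
tcp_pos: [0.5927, -0.0926, 0.3941]
tcp_rot: [[-0.955, 0.295, 0.006], [0.295, 0.955, -0.002], [-0.006, -0.0, -1.0]]
ft_force: [0.2, 0.1, -2.7]
gripper_width: 0.622
grasp_force: 43.8
```

```bash
python3 - <<'E'
from h import *
c=snap('wrist','w3');st=env.sense();print(st['tcp_pos'],st['ft_force'],st['wrist_torque'],st['gripper_width'],st['grasp_force'])
print(w2px(c,[st['tcp_pos']-[0,0,.160]]))
A=c['frame'][200:400,120:520]; cv2.imwrite('pics/w3c.png',cv2.resize(A,(800,400),interpolation=cv2.INTER_CUBIC)[:,:,::-1])
E
```

```text
[ 0.59215919 -0.09248869  0.3906729 ] [-0.49328423 -0.08576877 -3.20791439] [-0.01612035 -0.00876739 -0.03247335] 0.6218616043893935 43.73690910637379
[[316.01449747 265.92014268]]
```

View pics/w3c.png

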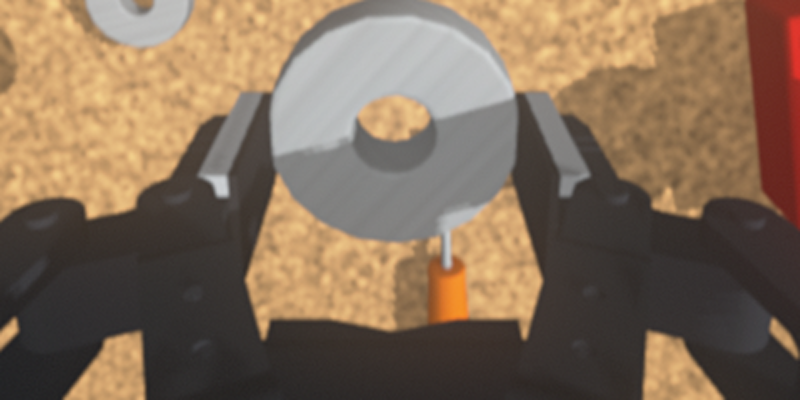

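The ring is held level, with its hole's upper rim at about (318,266) in the full frame.

```bash
python3 - <<'E'
from h import *
R0=np.array([[-.955,.295,0],[.295,.955,0],[0,0,-1]])
for f,u,v,dz in(('w3',318,266.5,None),('w1',315.4,224.9,.187)):
    c=load(f);Rc=cv2.Rodrigues(c['rvec'])[0];C=-Rc.T@c['tvec'].ravel();t=C-R0@[.0720,.0002,.0307]
    for z in ([dz] if dz else [t[2]-.160,t[2]-.163]):
        p=px2w(c,u,v,z);print(f,'tcp',t,'p',p,'tool cm',100*R0.T@(p-t))
E
```

```text
w3 tcp [ 0.5928383  -0.09266474  0.39385984] p [ 0.59103149 -0.09125625  0.23385984] tool cm [ 0.21410022  0.08121012 16.        ]
w3 tcp [ 0.5928383  -0.09266474  0.39385984] p [ 0.59258356 -0.09172081  0.23085984] tool cm [ 0.05217308  0.08263075 16.3       ]
w1 tcp [0.54674818 0.13519868 0.40455505] p [0.54663274 0.13479137 0.187     ] tool cm [-9.91819477e-04 -4.23032486e-02  2.17555052e+01]
```

Emit:
{"op": "servo_tool", "data": {"series": [[5.0, 2.2, 4.0, 0, 0, 0, 0], [5.0, 4.4, 8.1, 0, 0, 0, 0], [5.0, 6.6, 12.2, 0, 0, 0, 0], [5.0, 8.8, 16.2, 0, 0, 0, 0], [5.0, 10.5, 19.3, 0, 0, 0, 0], [5.0, 11.0, 20.3, 0.5, 0, 0, 0], [5.0, 11.0, 20.3, 1.5, 0, 0, 0], [5.0, 11.0, 20.3, 1.8, 0, 0, 0], [5.0, 11.0, 20.3, 1.8, 0, 0, 0]]}}

```text
time_s: 5.05
tcp_pos: [0.5473, 0.1325, 0.3701]
tcp_rot: [[-0.955, 0.297, -0.004], [0.297, 0.955, -0.001], [0.004, -0.002, -1.0]]
ft_force: [-0.1, 1.0, -2.3]
gripper_width: 0.62
grasp_force: 43.8
```

```bash
python3 - <<'E'
from h import *
st=env.sense();c=snap('wrist','w4');print(st['tcp_pos'],st['ft_force'])
Rc=cv2.Rodrigues(c['rvec'])[0];C=-Rc.T@c['tvec'].ravel()
R0=np.array([[-.955,.295,0],[.295,.955,0],[0,0,-1]]);print('tcp from cam',C-R0@[.0720,.0002,.0307])
A=c['frame'][180:340,240:400]; cv2.imwrite('pics/w4c.png',cv2.resize(A,(480,480),interpolation=cv2.INTER_CUBIC)[:,:,::-1])
E
```

```text
[0.54731047 0.13252872 0.37010134] [-0.08421093  0.96296335 -2.27123152]
tcp from cam [0.54716525 0.13267439 0.37059056]
```

View pics/w4c.png

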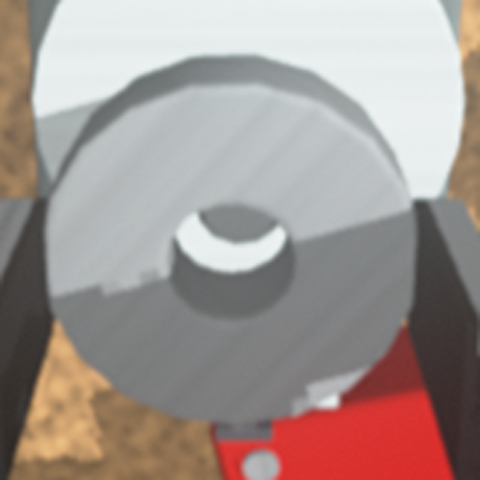

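Emit:
{"op": "servo_tool", "data": {"series": [[5.0, 0.05, 0.1, 0.3, 0, 0, 0], [5.0, 0.05, 0.1, 0.6, 0, 0, 0], [5.0, 0.05, 0.1, 0.9, 0, 0, 0], [5.0, 0.05, 0.1, 1.2, 0, 0, 0], [5.0, 0.05, 0.1, 1.5, 0, 0, 0], [5.0, 0.05, 0.1, 1.5, 0, 0, 0]]}}

```text
time_s: 5.7
tcp_pos: [0.547, 0.1349, 0.3571]
tcp_rot: [[-0.955, 0.295, -0.001], [0.295, 0.955, -0.0], [0.001, -0.0, -1.0]]
ft_force: [0.4, 0.3, -3.5]
gripper_width: 0.62
grasp_force: 43.8
```

```bash
python3 - <<'E'
from h import *
for i in range(4):
    st=env.sense();print(st['tcp_pos'],st['ft_force'],st['wrist_torque']); c=snap('wrist','w5')
s=snap('scene','s5')
A=c['frame'][180:340,240:400];B=s['frame'][130:230,310:410]
cv2.imwrite('pics/w5c.png',np.hstack([cv2.resize(A,(400,400)),cv2.resize(B,(400,400),interpolation=cv2.INTER_CUBIC)])[:,:,::-1])
E
```

```text
[0.54703865 0.13493157 0.35706608] [ 0.37003246  0.2547724  -3.5395449 ] [ 0.02430602 -0.01660574  0.02599621]
[0.54710918 0.13498863 0.35736666] [-0.74136591  0.39648404 -2.97996358] [-0.01300924 -0.0478012   0.01613515]
[0.54718629 0.13500654 0.35764945] [ 0.16145754 -0.47377719 -2.02742902] [-0.01344829 -0.02218307  0.0219462 ]
[0.54723509 0.1350086  0.35781548] [ 0.21996737 -0.32928618 -3.26392216] [-0.04740545 -0.01406957 -0.02236179]
```

View pics/w5c.png

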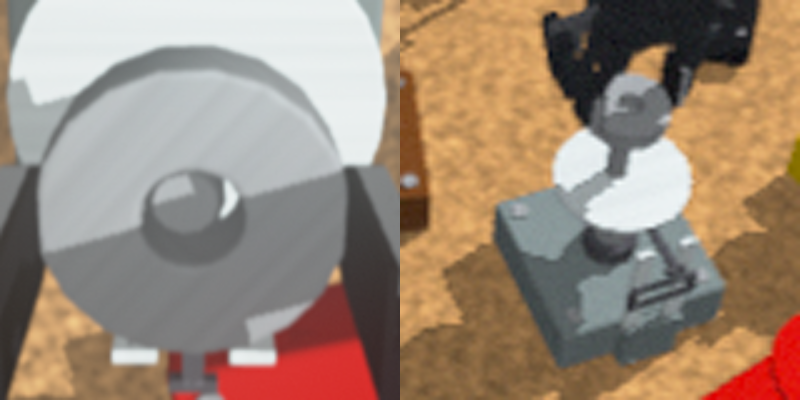

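The ring is threaded: the spindle sits inside the hole, with a gap towards tool +y. I shift about 0.8 mm towards -y and lower.

Emit:
{"op": "servo_tool", "data": {"series": [[5.0, 0, -0.08, 0, 0, 0, 0], [5.0, 0, -0.08, 0.7, 0, 0, 0], [5.0, 0, -0.08, 1.4, 0, 0, 0], [5.0, 0, -0.08, 2.1, 0, 0, 0], [5.0, 0, -0.08, 2.8, 0, 0, 0], [5.0, 0, -0.08, 3.5, 0, 0, 0], [5.0, 0, -0.08, 4.2, 0, 0, 0], [5.0, 0, -0.08, 4.8, 0, 0, 0], [5.0, 0, -0.08, 5.0, 0, 0, 0], [5.0, 0, -0.08, 5.0, 0, 0, 0]]}}

```text
time_s: 6.95
tcp_pos: [0.5469, 0.1342, 0.3072]
tcp_rot: [[-0.955, 0.295, -0.001], [0.295, 0.955, -0.0], [0.001, -0.0, -1.0]]
ft_force: [-0.1, 0.1, -3.6]
gripper_width: 0.622
grasp_force: 43.8
```

Emit:
{"op": "servo_tool", "data": {"series": [[5.0, 0, 0, 0.2, 0, 0, 0], [5.0, 0, 0, 0.4, 0, 0, 0], [5.0, 0, 0, 0.6, 0, 0, 0], [5.0, 0, 0, 0.8, 0, 0, 0], [5.0, 0, 0, 1.0, 0, 0, 0], [5.0, 0, 0, 1.2, 0, 0, 0], [5.0, 0, 0, 1.3, 0, 0, 0], [5.0, 0, 0, 1.3, 0, 0, 0]]}}

```text
time_s: 7.75
tcp_pos: [0.5472, 0.1342, 0.2949]
tcp_rot: [[-0.955, 0.295, 0.001], [0.295, 0.955, 0.0], [-0.001, 0.0, -1.0]]
ft_force: [0.2, 0.5, 0.1]
gripper_width: 0.621
grasp_force: 44.0
```

```bash
python3 - <<'E'
from h import *
F=[]
for i in range(5):
    st=env.sense();F.append(st['ft_force']); c=snap('scene','s6')
print(st['tcp_pos'],np.mean(F,0))
E
```

```text
[0.54715417 0.13420394 0.29505917] [ 0.66330072  0.34119322 -0.30421586]
```

Emit:
{"op": "servo_tool", "data": {"series": [[5.0, 0, 0, 0.2, 0, 0, 0], [5.0, 0, 0, 0.2, 0, 0, 0], [6.5, 0, 0, 0.2, 0, 0, 0], [8.54, 0, 0, 0.2, 0, 0, 0], [8.54, 0, 0, 0.2, 0, 0, 0], [8.54, 0, 0, -1.0, 0, 0, 0], [8.54, 0, 0, -4.5, 0, 0, 0], [8.54, 0, 0, -9.0, 0, 0, 0], [8.54, 0, 0, -10.5, 0, 0, 0], [8.54, 0, 0, -10.5, 0, 0, 0]]}}

```text
time_s: 9.0
tcp_pos: [0.5476, 0.1343, 0.4043]
tcp_rot: [[-0.955, 0.295, 0.008], [0.295, 0.955, 0.0], [-0.008, 0.003, -1.0]]
ft_force: [-0.4, -0.4, -0.9]
gripper_width: 0.998
grasp_force: 0.0
```

```bash
python3 - <<'E'
from h import *
st=env.sense();print(st['tcp_pos'],st['ft_force'],st['gripper_width'])
c=snap('wrist','w7');s=snap('scene','s7');t=snap('top','t7')
R0=np.array([[-.955,.295,0],[.295,.955,0],[0,0,-1]])
Rc=cv2.Rodrigues(c['rvec'])[0];C=-Rc.T@c['tvec'].ravel();T=C-R0@[.0720,.0002,.0307];print(T)
p=np.array([.4900,-.1003,.30]);print('to B',100*R0.T@(p-T))
# scene: pan moved? pointer/clip crop enlarged
A=s['frame'][130:230,310:410];A0=load('s0')['frame'][130:230,310:410]
W=c['frame'][130:340,230:410]
out=np.zeros((600,800,3),np.uint8)
out[:400,:400]=cv2.resize(A,(400,400),interpolation=cv2.INTER_CUBIC);out[:400,400:]=cv2.resize(A0,(400,400),interpolation=cv2.INTER_CUBIC)
cv2.imwrite('pics/c7.png',out[:,:,::-1])
E
```

```text
[0.54760458 0.13426998 0.40430534] [-0.42927251 -0.36914471 -0.93126073] 0.9984689945384491
[0.54782182 0.13433089 0.40395505]
to B [ -1.39962756 -24.1129941   10.39550461]
```

Emit:
{"op": "servo_tool", "data": {"series": [[8.54, -0.3, -4.9, 0, 0, 0, 0], [8.54, -0.6, -9.8, 0, 0, 0, 0], [8.54, -0.8, -14.2, 2.0, 0, 0, 0], [8.54, -1.0, -18.0, 5.0, 0, 0, 0], [8.54, -1.3, -21.5, 8.3, 0, 0, 0], [8.54, -1.4, -24.1, 10.4, 0, 0, 0], [8.54, -1.4, -24.1, 10.4, 0, 0, 0], [8.54, -1.4, -24.1, 10.4, 0, 0, 0]]}}

```text
time_s: 9.95
tcp_pos: [0.4885, -0.1002, 0.2938]
tcp_rot: [[-0.955, 0.297, -0.004], [0.297, 0.955, 0.002], [0.004, 0.001, -1.0]]
ft_force: [-1.2, 0.2, 0.2]
gripper_width: 0.997
grasp_force: 0.0
```

```bash
cat >> h.py <<'E'
R0=np.array([[-.955,.295,0],[.295,.955,0],[0,0,-1]])
def tcpcam(c):
    Rc=cv2.Rodrigues(c['rvec'])[0];return -Rc.T@c['tvec'].ravel()-R0@[.0720,.0002,.0307]
def rings(c):
    T=tcpcam(c);print('tcp',T)
    im=c['frame'].astype(int);m=((im.max(2)-im.min(2)<25)&(im.min(2)>95)).astype(np.uint8)
    n,l,s,ce=cv2.connectedComponentsWithStats(m)
    cnt,h=cv2.findContours(m,cv2.RETR_CCOMP,cv2.CHAIN_APPROX_NONE)[:2]
    for i,k in enumerate(cnt):
        if cv2.contourArea(k)>2500 and h[0,i,3]<0:
            (u,v),ax,an=cv2.fitEllipse(cv2.convexHull(k)); p=px2w(c,u,v,.016); print('ell',np.round([u,v,*ax],1),p.round(4),'tool cm',(100*R0.T@(p-T)).round(2))
E
python3 - <<'E'
from h import *
print('ref');rings(load('w2'))
print('now');c=snap('wrist','w8');rings(c)
E
```

```text
ref
tcp [ 0.59280671 -0.08837046  0.30021394]
ell [142.8 235.   66.7  74.2] [ 0.585  -0.2312  0.016 ] tool cm [ -3.47 -13.87  28.42]
ell [311.5 194.5  69.5  70.8] [ 0.5925 -0.0919  0.016 ] tool cm [-0.08 -0.35 28.42]
ell [602.5 116.5  78.8 150.8] [0.5985 0.1272 0.016 ] tool cm [ 5.82 20.76 28.42]
ell [41.6 92.9 76.2 96.5] [ 0.4645 -0.2527  0.016 ] tool cm [  7.41 -19.48  28.42]
ell [254.9  62.6  79.   85.2] [ 0.4901 -0.101   0.016 ] tool cm [ 9.43 -4.24 28.42]
now
tcp [ 0.48838713 -0.09997285  0.29428154]
ell [117.2 222.5  69.3  78.8] [ 0.4624 -0.2528  0.016 ] tool cm [ -2.02 -15.37  27.83]
ell [314.9 197.9  71.2  72.3] [ 0.4889 -0.101   0.016 ] tool cm [-0.08 -0.09 27.83]
ell [625.7 140.   69.6  95.2] [0.5139 0.1262 0.016 ] tool cm [ 4.23 22.35 27.83]
```

Emit:
{"op": "servo_tool", "data": {"series": [[8.54, -0.08, -0.08, 4.5, 0, 0, 0], [8.54, -0.08, -0.08, 9.0, 0, 0, 0], [8.54, -0.08, -0.08, 11.3, 0, 0, 0], [8.54, -0.08, -0.08, 11.7, 0, 0, 0], [5.0, -0.08, -0.08, 11.7, 0, 0, 0], [5.0, -0.08, -0.08, 11.7, 0, 0, 0], [5.0, -0.08, -0.08, 11.7, 0, 0, 0], [5.0, -0.08, -0.08, 11.7, 0, 0, 0]]}}

```text
time_s: 10.8
tcp_pos: [0.4911, -0.1014, 0.1818]
tcp_rot: [[-0.955, 0.295, 0.004], [0.295, 0.955, -0.001], [-0.004, -0.0, -1.0]]
ft_force: [-1.6, 1.0, 4.3]
gripper_width: 0.623
grasp_force: 40.9
```

Emit:
{"op": "servo_tool", "data": {"series": [[5.0, 0, 0, -1.5, 0, 0, 0], [5.0, 0, 0, -6, 0, 0, 0], [5.0, 0, 0, -11, 0, 0, 0], [5.0, 0, 0, -16, 0, 0, 0], [5.0, 0, 0, -20, 0, 0, 0], [5.0, 0, 0, -21.5, 0, 0, 0], [5.0, 0, 0, -21.5, 0, 0, 0]]}}

```text
time_s: 11.5
tcp_pos: [0.49, -0.1012, 0.3971]
tcp_rot: [[-0.955, 0.295, 0.007], [0.295, 0.955, -0.003], [-0.007, -0.001, -1.0]]
ft_force: [-0.6, -0.7, -3.1]
gripper_width: 0.62
grasp_force: 43.3
```

```bash
cat >> h.py <<'E'
def hole(c):
    # bright ring face between pads; report contour extents & ellipse of hull, dark hole
    g=cv2.cvtColor(c['frame'],cv2.COLOR_RGB2HSV); m=((g[...,1]<45)&(g[...,2]>85)).astype(np.uint8); m[:,:230]=0;m[:,405:]=0;m[:185]=0;m[340:]=0
    k=max(cv2.findContours(m,cv2.RETR_EXTERNAL,cv2.CHAIN_APPROX_NONE)[0],key=cv2.contourArea)
    print('face',np.round(np.r_[cv2.fitEllipse(cv2.convexHull(k))[0],cv2.boundingRect(k)],1))
E
python3 - <<'E'
from h import *
print('A');hole(load('w3'));print(tcpcam(load('w3')))
c=snap('wrist','w9');hole(c);print(tcpcam(c));st=env.sense();print(st['tcp_pos'],st['ft_force'])
# template shift between A and B views of the held ring
a=cv2.cvtColor(load('w3')['frame'],cv2.COLOR_RGB2GRAY)[225:310,255:380].astype(np.float32);b=cv2.cvtColor(c['frame'],cv2.COLOR_RGB2GRAY)[225:310,255:380].astype(np.float32)
print(cv2.phaseCorrelate(a,b,cv2.createHanningWindow((125,85),cv2.CV_32F)))
E
```

```text
A
face [317.9 263.4 254.  199.  126.  135. ]
[ 0.5928383  -0.09266474  0.39385984]
face [316.8 256.4 255.  196.  124.  121. ]
[ 0.49012308 -0.10123449  0.39670935]
[ 0.48942323 -0.10100752  0.39385626] [-0.83529528  0.38325731 -4.36762662]
((0.06637168639774416, -3.5364730707803034), 0.5887868545532227)
```

Emit:
{"op": "servo_tool", "data": {"series": [[5.0, 0.3, 4.9, 0, 0, 0, 0], [5.0, 0.6, 9.8, 0, 0, 0, 0], [5.0, 0.9, 14.7, 0, 0, 0, 0], [5.0, 1.2, 19.5, 0, 0, 0, 0], [5.0, 1.4, 23.0, 0, 0, 0, 0], [5.0, 1.46, 24.1, 1.0, 0, 0, 0], [5.0, 1.46, 24.1, 2.6, 0, 0, 0], [5.0, 1.46, 24.1, 2.9, 0, 0, 0], [5.0, 1.46, 24.1, 2.9, 0, 0, 0], [5.0, 1.46, 24.1, 2.9, 0, 0, 0]]}}

```text
time_s: 12.55
tcp_pos: [0.5469, 0.132, 0.3643]
tcp_rot: [[-0.955, 0.297, -0.001], [0.297, 0.955, -0.0], [0.001, -0.001, -1.0]]
ft_force: [0.2, 0.0, -2.7]
gripper_width: 0.62
grasp_force: 43.5
```

```bash
python3 - <<'E'
from h import *
for i in range(4):
    c=snap('wrist','w10');print(tcpcam(c).round(4),end=' ');st=env.sense();print(st['tcp_pos'],st['ft_force'])
E
```

```text
[0.5469 0.1322 0.3645] [0.54707902 0.13216975 0.36499258] [-0.94673564  0.68228489 -2.72125803]
[0.5471 0.1324 0.3652] [0.54714729 0.13237854 0.36543144] [ 0.43463968  0.78838848 -2.07934666]
[0.5472 0.1325 0.3655] [0.54716775 0.1325576  0.36559643] [ 0.39727111 -0.71751904 -2.20197824]
[0.5472 0.1327 0.3657] [0.5471393  0.13271218 0.36564019] [-0.9328359   0.36133732 -2.97299405]
```

Emit:
{"op": "servo_tool", "data": {"series": [[5.0, 0, 0, 0, 0, 0, 0], [5.0, 0, 0, 0, 0, 0, 0], [5.0, 0, 0, 0.1, 0, 0, 0]]}}

```text
time_s: 13.05
tcp_pos: [0.547, 0.1334, 0.3641]
tcp_rot: [[-0.955, 0.295, 0.001], [0.295, 0.955, 0.0], [-0.001, 0.0, -1.0]]
ft_force: [0.9, 0.5, -2.6]
gripper_width: 0.618
grasp_force: 43.5
```

```bash
python3 - <<'E'
from h import *
c=snap('wrist','w11');print(tcpcam(c).round(4),env.sense()['ft_force'])
# look through the hole: compare with threaded A (w5): white crescent centroid inside hole
print(c['frame'][240:285:3,290:345:4].min(2))
E
```

```text
[0.547  0.1334 0.3642] [ 0.56732235 -0.02834    -1.61476428]
[[185 186 184 182 184 186 186 185 184 182 185 188 186 188]
 [183 185 186 185 183 180 174 176 177 182 183 182 187 186]
 [181 183 185 186 166 139 133 133 136 155 176 182 182 186]
 [182 181 182 202 150 131 133 131 133 128 182 175 182 182]
 [183 183 189 234 234 170 132 131 133 220 236 176 184 183]
 [183 184 167 234 234 236 230 225 233 235 235 212 173 161]
 [185 190 112 236 234 234 234 234 234 234 235 132 126 132]
 [185 191 116 164 233 231 231 231 231 232 209  98 121 132]
 [186 195 105  98 176 233 234 234 235 200 104 101 120 129]
 [184 190  99 102 102 121 153 155 131 102 102 100 126 131]
 [152 130 102 103 104 103 104 103 104 103 103 100 129 131]
 [129 127 116 103 104 105 105 105 105 104 105 110 129 130]
 [130 130 129 109 105 105 105 107 104 104 106 127 128 127]
 [129 132 129 130 113 105 105 104 104 111 127 129 128 128]
 [130 128 130 131 131 125 118 119 125 131 130 130 128 127]]
```

Emit:
{"op": "servo_tool", "data": {"series": [[5.0, 0, 0.04, 0.4, 0, 0, 0], [5.0, 0, 0.04, 0.8, 0, 0, 0], [5.0, 0, 0.04, 1.1, 0, 0, 0], [5.0, 0, 0.04, 1.4, 0, 0, 0], [5.0, 0, 0.04, 1.7, 0, 0, 0], [5.0, 0, 0.04, 2.0, 0, 0, 0], [5.0, 0, 0.04, 2.0, 0, 0, 0]]}}

```text
time_s: 13.8
tcp_pos: [0.5469, 0.1337, 0.343]
tcp_rot: [[-0.955, 0.295, -0.001], [0.295, 0.955, -0.0], [0.001, -0.0, -1.0]]
ft_force: [0.3, -0.2, -2.0]
gripper_width: 0.625
grasp_force: 43.5
```

```bash
python3 - <<'E'
from h import *
F=[]
for i in range(4):
    c=snap('wrist','w12');F.append(env.sense()['ft_force'])
print(tcpcam(c).round(4),np.mean(F,0))
print(c['frame'][235:285:3,290:345:4].min(2))
E
```

```text
[0.5471 0.1338 0.344 ] [-0.04944195 -0.60483819 -2.44755632]
[[185 182 185 187 188 185 184 184 186 188 187 189 188 185]
 [186 185 182 184 187 186 185 183 182 185 187 187 188 189]
 [186 187 186 183 183 187 187 185 184 183 182 186 187 187]
 [183 185 186 185 182 170 152 153 159 179 182 182 186 188]
 [181 183 185 185 136 113 132 153 111 122 167 182 182 185]
 [183 182 184 126 108 133 162 180 171 110 109 172 183 182]
 [182 184 179 105 122 181 186 187 187 161 103 157 184 184]
 [183 185 127 104 175 186 185 187 181 163 107 147 155 140]
 [184 192 100 106 188 185 168 145 131 132 112 102 124 133]
 [186 193 109 108 158 137 131 131 130 132 114  97 119 129]
 [186 196 100 101 131 130 131 130 130 131 107  98 121 130]
 [179 171  98 101 125 130 131 130 131 132 100  98 127 131]
 [129 127 105 102 103 128 131 131 130 109 102 101 129 131]
 [130 128 121 103 103 104 114 117 106 102 101 115 127 129]
 [130 129 129 115 104 105 104 104 103 104 111 128 128 127]
 [128 129 130 130 120 107 105 104 107 118 130 128 128 128]
 [129 129 129 129 131 130 126 127 132 131 129 130 129 127]]
```

Emit:
{"op": "servo_tool", "data": {"series": [[5.0, 0, 0, 0.7, 0, 0, 0], [5.0, 0, 0, 1.4, 0, 0, 0], [5.0, 0, 0, 2.1, 0, 0, 0], [5.0, 0, 0, 2.7, 0, 0, 0], [5.0, 0, 0, 3.0, 0, 0, 0], [5.0, 0, 0, 3.2, 0, 0, 0], [5.0, 0, 0, 3.4, 0, 0, 0], [5.0, 0, 0, 3.6, 0, 0, 0], [5.0, 0, 0, 3.8, 0, 0, 0], [5.0, 0, 0, 4.0, 0, 0, 0]]}}

```text
time_s: 15.0
tcp_pos: [0.5472, 0.1338, 0.304]
tcp_rot: [[-0.955, 0.295, 0.001], [0.295, 0.955, -0.0], [-0.001, 0.0, -1.0]]
ft_force: [-0.4, 0.3, -0.6]
gripper_width: 0.625
grasp_force: 43.7
```

Emit:
{"op": "servo_tool", "data": {"series": [[5.0, 0, 0, 0.2, 0, 0, 0], [5.0, 0, 0, 0.4, 0, 0, 0], [5.0, 0, 0, 0.5, 0, 0, 0], [5.0, 0, 0, 0.5, 0, 0, 0], [5.0, 0, 0, 0.5, 0, 0, 0]]}}

```text
time_s: 15.5
tcp_pos: [0.5472, 0.1338, 0.299]
tcp_rot: [[-0.955, 0.295, 0.0], [0.295, 0.955, 0.0], [-0.0, 0.0, -1.0]]
ft_force: [-0.8, 0.1, -1.1]
gripper_width: 0.624
grasp_force: 43.8
```

```bash
python3 - <<'E'
from h import *
F=[]
for i in range(5):
    c=snap('wrist','w13');F.append(env.sense()['ft_force'])
print(tcpcam(c).round(4),np.mean(F,0))
E
```

```text
[0.5471 0.1338 0.2991] [ 0.11637534  0.0445076  -0.26429128]
```

Emit:
{"op": "servo_tool", "data": {"series": [[5.0, 0, 0, 0.2, 0, 0, 0], [5.0, 0, 0, 0.2, 0, 0, 0], [6.5, 0, 0, 0.2, 0, 0, 0], [8.54, 0, 0, 0.2, 0, 0, 0], [8.54, 0, 0, 0.2, 0, 0, 0], [8.54, 0, 0, -1.0, 0, 0, 0], [8.54, 0, 0, -4.5, 0, 0, 0], [8.54, 0, 0, -9.0, 0, 0, 0], [8.54, 0, 0, -10.5, 0, 0, 0], [8.54, 0, 0, -10.5, 0, 0, 0]]}}

```text
time_s: 16.75
tcp_pos: [0.5477, 0.1338, 0.4083]
tcp_rot: [[-0.955, 0.295, 0.008], [0.295, 0.955, 0.0], [-0.008, 0.003, -1.0]]
ft_force: [0.4, 0.2, 0.4]
gripper_width: 1.001
grasp_force: 0.0
```

```bash
python3 - <<'E'
from h import *
s=snap('scene','s14');t=snap('top','t14');w=snap('wrist','w14');print(tcpcam(w))
def cr(f,y,x,h,wd,S):
    return cv2.resize(load(f)['frame'][y:y+h,x:x+wd],S,interpolation=cv2.INTER_CUBIC)
out=np.zeros((600,800,3),np.uint8)
out[:300,:300]=cr('s0',175,345,50,50,(300,300));out[:300,300:600]=cr('s7',175,345,50,50,(300,300))
out[300:,:300]=cr('s14',175,345,50,50,(300,300))
out[300:,300:]=cr('w14',120,240,168,280,(500,300))[:,:500]
out[:200,600:]=cr('s14',130,320,80,80,(200,200))
cv2.imwrite('pics/c14.png',out[:,:,::-1])
E
```

```text
[0.54664599 0.13376943 0.4033287 ]
```

View pics/c14.png

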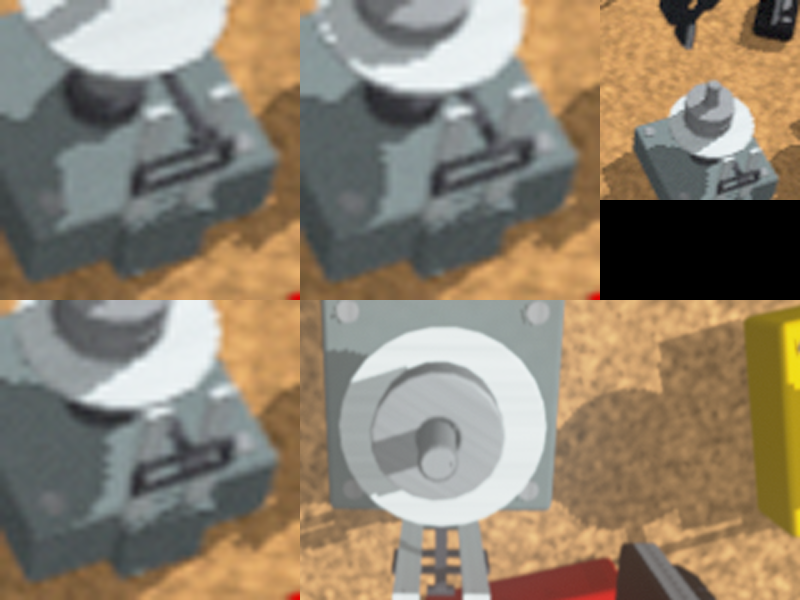

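Both rings lie flat on the spindle, and the pointer has moved down to near the clip. I work out the heights of pointer and clip by triangulation.

```bash
python3 - <<'E'
from h import *
np.set_printoptions(linewidth=220)
ax=np.array([.955,-.295,0]);ay=np.array([.295,.955,0])
c=load('w1')
p=px2w(c,317.8,287.3,.130);print('origin from post',p-.0725*ax,'pan',px2w(c,318.4,200,.125))
w=load('w14')
for n,i in(('w1',c),('w14',w)):
    g=i['frame'].min(2)
    print(n,'rows 250-304, cols 290..346/4');
    for r in range(248,304,2): print(r,g[r,286:350:3])
for n in('s0','s14'):
    g=load(n)['frame'].min(2);print(n)
    for r in range(192,212): print(r,g[r,364:388])
E
```

```text
origin from post [0.55042581 0.13537432 0.13      ] pan [0.5506812  0.13575038 0.125     ]
w1 rows 250-304, cols 290..346/4
248 [226 226 226 226 226 227 227 227 227 227 227 228 228 228 227 227 228 228 228 228 228 228]
250 [198 226 227 227 226 226 228 227 228 227 228 228 228 228 228 228 228 228 228 228 228 221]
252 [120 192 225 227 227 227 227 227 227 228 227 227 228 227 227 227 228 228 228 227 211 141]
254 [115 121 158 215 226 229 229 229 229 229 229 230 230 229 230 230 230 228 222 177 132 120]
256 [112 112 102 160 180 213 224 227 227 227 228 228 228 228 227 227 218 189 154 116 115 117]
258 [111 120 109 156 153 159 174 183 194 208 213 212 210 200 196 181 161 154 147 123 118 115]
260 [110 122  93 154 153 155 154 120  96 109 129 129 110  98 139 154 154 156 149 109 115 114]
262 [111 117  93 155 154 155 154 112  89  95 112 111  93  89 132 157 155 156 148  98 108 113]
264 [109 114  99 157 154 155 154 123 109 106 111 111 108 103 133 157 155 155 151  96 116 118]
266 [117 115 104 155 153 155 154 135 129 115 111 110 127 128 139 156 154 154 154  95 120 120]
268 [118 116 102 138 147 155 153 117
[... 7532 characters left out ...]
109  56  49  84  90  60  64  70  86  96 107 129 133 136 120  88  77  70  69  72  74  77]
206 [134 134 102  48  58  64  75  89 101 113 125 115 121 132 134 127  99  79  74  74  75  77  75  74]
207 [136 133 103  66  90 112 121 122 117 116 105 102 123 134 130 121  82  76  74  73  76  74  75  78]
208 [136 126 114 124 135 136 121 108 115 123 111  99 119 121 124 126 100  75  70  72  75  71  73  79]
209 [127 121 125 131 134 137 131 126 121 109  86  89  93 108 121 121 106  73  73  73  73  73  74  79]
210 [109 111 126 136 130 132 124 106  80  83  82  87  93  86  73  73  75  79  73  78  78  79  71  73]
211 [ 78  98 118 123 110 116 106  83  81  86  82  72  75  76  74  73  80  81  86  85  66  53  55  60]
```

```bash
python3 - <<'E'
from h import *
from scipy.optimize import least_squares as LS
ax=np.array([.955,-.295,0]);ay=np.array([.295,.955,0]);O=np.array([.5505,.1355,0])
P=lambda q:O+q[0]*ax+q[1]*ay+np.array([0,0,q[2]])
def solve(obs,q0=(.085,0,.09)):
    f=lambda q:np.concatenate([(w2px(load(n),P(q))[0]-uv)/s for n,uv,s in obs])
    r=LS(f,q0);return (1000*r.x).round(1),r.fun.round(2)
print('T0',solve([('w1',(316.5,298),.5),('s0',(378.5,197.6),.5)]))
print('T2',solve([('w14',(317,282.3),.5),('s14',(377.6,202.1),.5)]))
print('up',solve([('w1',(317.5,271.2),.5),('s0',(374.8,200.5),.5)]))
print('lo',solve([('w1',(317.5,262),.5),('s0',(374.8,203.9),.5)]))
print('posttop check',w2px(load('s0'),[P((.0725,.015,.13)),P((.0725,-.015,.13))]),w2px(load('w1'),[P((.0725,.015,.13)),P((.0725,-.015,.13))]))
for n in('w1','w14'):print(n,load(n)['tvec'])
E
```

```text
T0 (array([ 87.4,  -1.2, 122.2]), array([ 0.04,  0.02, -0.13,  0.02]))
T2 (array([86. , -2. , 99.2]), array([ 0.57,  0.25, -1.85,  0.22]))
up (array([77.1, -0.5, 94.8]), array([-0.41, -0.18,  1.31, -0.14]))
lo (array([76.8, -0.2, 77.5]), array([ 0.12,  0.05, -0.38,  0.04]))
posttop check [[381.76481572 189.92491926]
 [371.69038924 193.1330701 ]] [[336.49637998 287.32554514]
 [299.45397594 287.34803423]]
w1 [-0.29106749 -0.49983579  0.24139897]
w14 [-0.28935161 -0.500121    0.23984446]
```

Triangulated heights: pointer about 122 mm when empty and about 99 mm with two rings. The prong edges are at about 94 and 79 mm, so two rings leave it roughly 4 mm above the upper prong. A third ring should bring it to about 87 mm, mid-clip, so I fetch the ring at (0.585,-0.231).

Emit:
{"op": "servo_tool", "data": {"series": [[8.54, -1.9, -4.5, 0, 0, 0, 0], [8.54, -3.8, -9.0, 0, 0, 0, 0], [8.54, -5.7, -13.5, 0.5, 0, 0, 0], [8.54, -7.6, -18.0, 2.0, 0, 0, 0], [8.54, -9.5, -22.4, 3.5, 0, 0, 0], [8.54, -11.3, -26.6, 5.5, 0, 0, 0], [8.54, -13.1, -30.6, 8.0, 0, 0, 0], [8.54, -14.2, -33.3, 10.0, 0, 0, 0], [8.54, -14.4, -33.8, 10.7, 0, 0, 0], [8.54, -14.4, -33.8, 10.7, 0, 0, 0]]}}

```text
time_s: 17.9
tcp_pos: [0.5837, -0.2321, 0.2926]
tcp_rot: [[-0.955, 0.297, -0.006], [0.297, 0.955, 0.004], [0.007, 0.002, -1.0]]
ft_force: [-0.6, -0.1, -0.4]
gripper_width: 0.998
grasp_force: 0.0
```

```bash
python3 - <<'E'
from h import *
for i in range(3): c=snap('wrist','w15')
rings(c);print(env.sense()['tcp_pos'])
E
```

```text
tcp [ 0.58454781 -0.2306779   0.29622664]
ell [ 11.6 254.4 122.8 182.3] [ 0.5596 -0.4785  0.016 ] tool cm [ -4.92 -24.4   28.02]
ell [311.6 197.6  70.1  71.9] [ 0.5853 -0.2343  0.016 ] tool cm [-0.18 -0.33 28.02]
ell [226.6  41.   81.7  91. ] [ 0.4637 -0.2561  0.016 ] tool cm [10.79 -5.99 28.02]
[ 0.58494363 -0.23046037  0.29690454]
```

Emit:
{"op": "servo_tool", "data": {"series": [[8.54, -0.1, -0.22, 4.5, 0, 0, 0], [8.54, -0.1, -0.22, 9.0, 0, 0, 0], [8.54, -0.1, -0.22, 11.4, 0, 0, 0], [8.54, -0.1, -0.22, 11.8, 0, 0, 0], [5.0, -0.1, -0.22, 11.8, 0, 0, 0], [5.0, -0.1, -0.22, 11.8, 0, 0, 0], [5.0, -0.1, -0.22, 11.8, 0, 0, 0], [5.0, -0.1, -0.22, 11.8, 0, 0, 0]]}}

```text
time_s: 18.85
tcp_pos: [0.5865, -0.2345, 0.1823]
tcp_rot: [[-0.955, 0.295, 0.005], [0.295, 0.955, -0.002], [-0.005, -0.001, -1.0]]
ft_force: [-0.5, 1.4, 6.1]
gripper_width: 0.618
grasp_force: 41.9
```

Emit:
{"op": "servo_tool", "data": {"series": [[5.0, 0, 0, -1.5, 0, 0, 0], [5.0, 0, 0, -6, 0, 0, 0], [5.0, 0, 0, -11, 0, 0, 0], [5.0, 0, 0, -16, 0, 0, 0], [5.0, 0, 0, -20, 0, 0, 0], [5.0, 0, 0, -21.5, 0, 0, 0], [5.0, 0, 0, -21.5, 0, 0, 0], [5.0, 0, 0, -21.5, 0, 0, 0]]}}

```text
time_s: 19.65
tcp_pos: [0.5845, -0.2338, 0.3912]
tcp_rot: [[-0.955, 0.295, -0.003], [0.295, 0.955, 0.002], [0.004, 0.001, -1.0]]
ft_force: [-0.8, -0.2, -2.9]
gripper_width: 0.611
grasp_force: 43.4
```

```bash
python3 - <<'E'
from h import *
c=snap('wrist','w16');print(tcpcam(c));st=env.sense();print(st['tcp_pos'],st['ft_force'])
G=lambda f:cv2.cvtColor(f['frame'],cv2.COLOR_RGB2GRAY)[225:310,255:380].astype(np.float32)
for n in('w3','w9'): print(n,cv2.phaseCorrelate(G(load(n)),G(c),cv2.createHanningWindow((125,85),cv2.CV_32F)))
E
```

```text
[ 0.58433123 -0.23367848  0.39168548]
[ 0.584392   -0.23374302  0.38995734] [-0.30053943 -0.15923487 -3.94923916]
w3 ((0.29646226842359624, -1.6458637807080123), 0.6237174550374349)
w9 ((0.5274402790184283, 1.193683413389472), 0.6228361694335938)
```

Emit:
{"op": "servo_tool", "data": {"series": [[5.0, 1.9, 4.5, 0, 0, 0, 0], [5.0, 3.8, 9.0, 0, 0, 0, 0], [5.0, 5.7, 13.5, 0, 0, 0, 0], [5.0, 7.6, 18.0, 0, 0, 0, 0], [5.0, 9.5, 22.4, 0, 0, 0, 0], [5.0, 11.4, 26.8, 0, 0, 0, 0], [5.0, 13.1, 30.8, 0, 0, 0, 0], [5.0, 14.2, 33.2, 0.5, 0, 0, 0], [5.0, 14.5, 34.0, 1.5, 0, 0, 0], [5.0, 14.5, 34.0, 2.8, 0, 0, 0]]}}

```text
time_s: 20.7
tcp_pos: [0.5464, 0.1344, 0.3628]
tcp_rot: [[-0.956, 0.293, -0.004], [0.293, 0.956, -0.001], [0.003, -0.002, -1.0]]
ft_force: [-0.1, -0.8, -3.2]
gripper_width: 0.618
grasp_force: 43.5
```

Emit:
{"op": "servo_tool", "data": {"series": [[5.0, 0, 0, 0.5, 0, 0, 0], [5.0, 0, 0, 0.5, 0, 0, 0], [5.0, 0, 0, 0.5, 0, 0, 0], [5.0, 0, 0, 0.5, 0, 0, 0], [5.0, 0, 0, 0.5, 0, 0, 0]]}}

```text
time_s: 21.2
tcp_pos: [0.5473, 0.133, 0.3615]
tcp_rot: [[-0.955, 0.296, 0.001], [0.296, 0.955, 0.0], [-0.001, 0.0, -1.0]]
ft_force: [0.0, -0.5, -2.2]
gripper_width: 0.616
grasp_force: 43.5
```

```bash
python3 - <<'E'
from h import *
for i in range(3):
    c=snap('wrist','w17');print(tcpcam(c).round(4),end=' ');st=env.sense();print(st['tcp_pos'],st['ft_force'])
print(c['frame'][234:285:3,290:345:4].min(2))
E
```

```text
[0.5473 0.1331 0.3616] [0.54724235 0.13314196 0.36145562] [ 0.05404102 -0.16219502 -2.62469101]
[0.5473 0.1332 0.3616] [0.54716109 0.13326725 0.36135487] [-0.13404446 -0.52020407 -3.04757671]
[0.5472 0.1334 0.3615] [0.54709239 0.13338602 0.36123705] [ 0.45310135 -0.21439204 -2.82702838]
[[189 188 187 186 184 184 185 186 188 188 187 187 188 189]
 [185 184 185 185 186 187 187 187 187 188 188 188 187 187]
 [184 186 186 187 186 187 187 187 186 188 185 185 184 183]
 [185 186 186 186 186 186 186 185 184 184 182 181 181 183]
 [186 187 186 186 184 181 172 164 171 175 183 184 185 186]
 [187 186 186 184 184 183 186 190 187 180 174 184 184 185]
 [183 183 183 178 184 185 184 183 188 188 181 171 183 185]
 [183 185 190 230 224 206 190 193 203 214 227 186 159 138]
 [186 189 140 234 233 234 233 234 235 235 235 183 128 131]
 [187 192 109 227 234 233 234 233 234 234 236 102 124 129]
 [186 195 101 123 233 236 236 235 236 237 157  99 121 129]
 [184 170  98 100 110 194 227 230 211 139  99 100 123 132]
 [135 129 101 101 101 101 104 104 102 103 102 101 127 133]
 [128 127 110 102 103 103 104 104 105 105 103 104 130 129]
 [129 130 128 105 106 105 106 105 106 105 103 119 130 130]
 [132 132 132 120 107 105 106 105 104 105 114 132 132 131]
 [131 130 129 130 124 111 108 109 110 122 133 131 130 130]]
```

Emit:
{"op": "servo_tool", "data": {"series": [[5.0, 0.03, 0.02, 0.5, 0, 0, 0], [5.0, 0.03, 0.02, 1.0, 0, 0, 0], [5.0, 0.03, 0.02, 1.0, 0, 0, 0]]}}

```text
time_s: 21.65
tcp_pos: [0.5463, 0.1338, 0.3493]
tcp_rot: [[-0.955, 0.295, -0.003], [0.295, 0.955, -0.0], [0.002, -0.001, -1.0]]
ft_force: [-1.1, -0.7, -3.2]
gripper_width: 0.616
grasp_force: 43.5
```

```bash
python3 - <<'E'
from h import *
c=snap('wrist','w18');print(tcpcam(c).round(4),env.sense()['ft_force'])
print(c['frame'][240:279:3,290:345:3].min(2)); print(c['frame'][246:279:3,290:345:3].argmin(2)[:1])
E
```

```text
[0.5462 0.1339 0.3497] [ 0.27623946  0.44452856 -3.19164014]
[[184 185 186 187 187 187 186 186 187 187 186 186 187 186 185 185 183 183
  182]
 [186 185 186 186 186 187 186 186 186 185 185 185 183 183 181 181 182 183
  185]
 [186 187 185 186 186 185 181 171 157 157 156 166 177 181 184 185 184 185
  185]
 [187 187 186 185 183 152 135 132 132 132 132 132 140 159 180 185 185 185
  185]
 [183 183 183 184 180 123 132 132 132 132 132 132 134 122 170 177 184 181
  166]
 [183 185 187 179 182 177 124 132 134 132 131 133 127 162 186 140 139 132
  129]
 [186 187 188 137 185 184 168 148 130 131 133 132 177 186 186 112 128 130
  130]
 [187 189 173  97 174 186 184 183 180 182 186 186 185 185 148  95 123 129
  129]
 [186 191 161  98 109 166 184 186 184 183 183 187 188 150  98  97 120 130
  130]
 [174 156 109  98  99 101 120 158 176 188 190 146 117  99  99  97 123 131
  129]
 [128 127 114  99 100 101 101 101 102 105 103 101 101 101 100 100 127 131
  130]
 [127 127 126 103 100 102 102 102 102 102 103 103 103 103 100 109 129 128
  128]
 [127 129 130 120 104 104 103 104 105 105 104 105 103 102 103 125 129 129
  130]]
[[0 0 0 0 0 0 0 0 0 0 0 0 0 0 0 0 0 0 0]]
```

Emit:
{"op": "servo_tool", "data": {"series": [[5.0, 0, 0, 0.3, 0, 0, 0], [5.0, 0, 0, 0.6, 0, 0, 0], [5.0, 0, 0, 0.9, 0, 0, 0], [5.0, 0, 0, 1.2, 0, 0, 0], [5.0, 0, 0, 1.5, 0, 0, 0], [5.0, 0, 0, 1.5, 0, 0, 0]]}}

```text
time_s: 22.3
tcp_pos: [0.5466, 0.1338, 0.335]
tcp_rot: [[-0.955, 0.295, -0.001], [0.295, 0.955, -0.0], [0.001, -0.0, -1.0]]
ft_force: [0.1, 0.4, -3.1]
gripper_width: 0.613
grasp_force: 43.5
```

```bash
python3 - <<'E'
from h import *
F=[]
for i in range(4):
    c=snap('wrist','w19');F.append(env.sense()['ft_force'])
print(tcpcam(c).round(4),np.mean(F,0))
print(c['frame'][237:282:3,290:345:3].min(2))
E
```

```text
[0.5468 0.1339 0.336 ] [-0.06820296 -0.07813185 -2.56004899]
[[185 184 184 185 185 186 187 188 187 188 188 188 187 188 188 188 188 187
  186]
 [186 186 186 187 187 186 187 187 186 188 187 187 187 186 186 186 183 183
  182]
 [187 186 186 185 186 186 186 187 186 186 186 185 184 183 182 181 183 183
  185]
 [187 187 185 186 186 186 181 172 156 151 150 165 176 181 183 185 184 186
  188]
 [186 187 186 185 184 150 127 171 183 141 129 124 128 157 182 186 186 186
  186]
 [183 184 183 184 126 121 181 186 187 165 132 133 128 109 146 178 184 184
  185]
 [183 185 187 157 102 161 187 187 186 176 132 132 133 118 141 155 176 165
  154]
 [187 187 188 112 110 183 166 157 137 131 131 133 132 123 129 113 127 130
  129]
 [186 188 175  97 104 132 130 130 132 132 132 131 132 122 116  96 124 129
  129]
 [186 191 167  97  98 122 131 130 131 131 132 132 132 106 101  97 120 129
  130]
 [186 188 148  99 100 100 126 132 132 130 131 132 119 100  98  97 123 131
  130]
 [152 134 114 100 100 100 102 114 125 128 122 111 101 100 100  99 127 132
  131]
 [126 127 127 101 100 100 102 101 102 102 103 102 102 103 101 109 128 128
  127]
 [127 129 129 119 104 102 104 104 104 106 105 104 103 100 103 125 128 130
  130]
 [130 130 130 132 119 107 104 104 105 103 102 102 103 108 125 130 131 130
  130]]
```

Emit:
{"op": "servo_tool", "data": {"series": [[5.0, 0, 0, 0.6, 0, 0, 0], [5.0, 0, 0, 1.2, 0, 0, 0], [5.0, 0, 0, 1.6, 0, 0, 0], [5.0, 0, 0, 1.8, 0, 0, 0], [5.0, 0, 0, 2.0, 0, 0, 0], [5.0, 0, 0, 2.2, 0, 0, 0], [5.0, 0, 0, 2.4, 0, 0, 0], [5.0, 0, 0, 2.6, 0, 0, 0], [5.0, 0, 0, 2.8, 0, 0, 0], [5.0, 0, 0, 3.0, 0, 0, 0]]}}

```text
time_s: 23.5
tcp_pos: [0.5469, 0.1338, 0.306]
tcp_rot: [[-0.955, 0.295, 0.0], [0.295, 0.955, -0.0], [-0.0, 0.0, -1.0]]
ft_force: [-1.5, 0.1, -0.2]
gripper_width: 0.618
grasp_force: 43.8
```

Emit:
{"op": "servo_tool", "data": {"series": [[5.0, 0, 0, 0.1, 0, 0, 0], [5.0, 0, 0, 0.2, 0, 0, 0], [5.0, 0, 0, 0.2, 0, 0, 0], [5.0, 0, 0, 0.2, 0, 0, 0]]}}

```text
time_s: 23.9
tcp_pos: [0.5468, 0.1338, 0.3039]
tcp_rot: [[-0.955, 0.295, 0.0], [0.295, 0.955, -0.0], [-0.0, 0.0, -1.0]]
ft_force: [-0.2, 0.4, 0.2]
gripper_width: 0.615
grasp_force: 43.8
```

```bash
python3 - <<'E'
from h import *
F=[]
for i in range(6):
    c=snap('wrist','w20');F.append(env.sense()['ft_force'])
print(tcpcam(c).round(4),np.mean(F,0))
E
```

```text
[0.5468 0.1339 0.304 ] [-0.69300782  0.09445169 -0.16894735]
```

Nearly fully carried; I go 1.5 mm more, release, rise and back off.

Emit:
{"op": "servo_tool", "data": {"series": [[5.0, 0, 0, 0.15, 0, 0, 0], [5.0, 0, 0, 0.15, 0, 0, 0], [6.5, 0, 0, 0.15, 0, 0, 0], [8.54, 0, 0, 0.15, 0, 0, 0], [8.54, 0, 0, 0.15, 0, 0, 0], [8.54, 0, 0, -1.0, 0, 0, 0], [8.54, 0, 0, -4.5, 0, 0, 0], [8.54, 0, 0, -9.0, 0, 0, 0], [8.54, 0, 0, -10.0, 0, 0, 0], [8.54, 0, 0, -10.0, 0, 0, 0]]}}

```text
time_s: 25.2
tcp_pos: [0.5473, 0.1339, 0.4078]
tcp_rot: [[-0.955, 0.295, 0.007], [0.295, 0.955, 0.0], [-0.007, 0.003, -1.0]]
ft_force: [-0.5, 0.5, 0.0]
gripper_width: 1.002
grasp_force: 0.0
```

Emit:
{"op": "servo_tool", "data": {"series": [[8.54, 0, 0, 0, 0, 0, 0], [8.54, 0, 0, 0, 0, 0, 0], [8.54, 0, 0, 0, 0, 0, 0], [8.54, 0, 0, 0, 0, 0, 0]]}}

```text
time_s: 25.6
tcp_pos: [0.5466, 0.1338, 0.4022]
tcp_rot: [[-0.955, 0.295, -0.003], [0.295, 0.955, -0.0], [0.002, -0.001, -1.0]]
ft_force: [0.3, 0.8, -0.3]
gripper_width: 1.0
grasp_force: 0.0
```

```bash
python3 - <<'E'
from h import *
np.set_printoptions(linewidth=220)
w=snap('wrist','w21');s=snap('scene','s21');snap('top','t21');print(tcpcam(w))
g=w['frame'].min(2)
for r in range(246,292,2): print(r,g[r,292:346:3])
g=s['frame'].min(2)
for r in range(193,210): print(r,g[r,364:388])
# predicted T rows for z=87 vs prongs
ax=np.array([.955,-.295,0]);O=np.array([.5505,.1355,0])
for z in(.099,.093,.087,.081): print(z,w2px(w,O+.0865*ax+[0,0,z]),w2px(s,O+.0865*ax+[0,0,z]))
for z in(.0948,.0775): print('prong',w2px(w,O+.077*ax+[0,0,z]))
# other rings/objects unmoved?
t=load('t0')['frame'].astype(int);d=np.abs(load('t21')['frame'].astype(int)-t).max(2)
for n,(u,v) in dict(D=(386,216),mug=(441,190),drv=(350,125),mic=(207,225)).items(): print(n,d[v-12:v+12,u-14:u+14].mean())
E
```

```text
[0.54647113 0.13384787 0.40260562]
246 [110 119 157 155 158 157 138 136 116 109 111 109 132 156 156 158 141 119]
248 [129 121 158 155 157 155 116 109 109 110 109 109 125 156 157 158 146 122]
250 [127 122 152 155 158 156 118 119 113 109 114 114 130 157 156 158 152 113]
252 [124 121 132 143 155 153 122 134 114 109 119 122 132 155 156 157 153 101]
254 [114 114 130 128 137 144 114 129 113 108 116 124 132 154 156 157 156 101]
256 [102 117 147 134 130 127 113 127 114 109 114 124 131 156 155 157 155 111]
258 [104 127 156 153 146 131 125 125 115 108 117 120 128 154 156 157 155 121]
260 [111 132 156 155 156 147 110 103 110 107 109 105 113 157 155 157 155 120]
262 [101 137 156 155 156 146  80  80 104 108  96  82  86 157 157 157 156 112]
264 [ 92 144 157 155 156 146  87  87 104 106  91  85  87 153 157 156 156 117]
266 [ 88 146 156 155 156 149 118 112  98  88  98 114 111 153 157 155 156 129]
268 [ 81 150 156 155 155 150 124 114  90  82 108 125 126 153 156 156 156 141]
270 [ 79 155 156 156 155 150  91  86  79  76  84  90  92 150 157 155 156 146]
272 [ 87 156 156 156 155 148  81  81  82  81  81  8
[... 2184 characters left out ...]
8 118 120 118 115 106 106 126 132 137 120  87  76  73  74  73  76  74  74]
208 [135 128 112 124 136 133 121 109 116 125 114  97 122 121 123 123 101  73  76  77  72  75  73  73]
209 [129 122 126 134 137 137 127 125 123 106  85  88  93 105 123 124 105  73  72  73  77  75  79  75]
0.099 [[319.62409729 283.9945227 ]] [[377.38517155 202.16975199]]
0.093 [[319.57206637 280.56234015]] [[377.05876866 203.42230545]]
0.087 [[319.52191153 277.25391187]] [[376.73529283 204.66362649]]
0.081 [[319.4735331  274.06266309]] [[376.41470486 205.89386551]]
prong [[319.61252068 272.26416962]]
prong [[319.46869516 263.33566445]]
D 7.690476190476191
mug 20.74702380952381
drv 7.888392857142857
mic 5.758928571428571
```

The pointer now sits at about 87 mm (wrist row 277, scene row 204.7), centred between the prongs (79–94 mm). I make one quick check that the mug hasn't moved, then hand in.

```bash
python3 - <<'E'
from h import *
a=load('s0')['frame'];b=load('s21')['frame']
for n,(y0,y1,x0,x1) in dict(mug=(285,345,155,210),drv=(280,350,330,375),mic=(122,150,378,402),D=(235,260,220,246)).items():
    r=cv2.matchTemplate(b[y0-6:y1+6,x0-6:x1+6],a[y0:y1,x0:x1],cv2.TM_CCOEFF_NORMED);_,m,_,l=cv2.minMaxLoc(r);print(n,round(m,3),l)
if input if False else True: print(env.close_job())
E
```

```text
mug 0.729 (6, 6)
drv 0.997 (6, 6)
mic 0.533 (6, 6)
D 0.998 (6, 6)
the job is handed in; nothing more can be done
None
```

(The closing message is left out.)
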